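# Swing the dipper's handle in off the shelf edge

### The job

On the frosted glass shelf stand two long-handled watering dippers; the handle of the deep, narrow one sticks out over the shelf's front edge, above the pull-out tray, where it gets knocked. Swing that handle round until it lies parallel to the shelf's front edge, pointing away from the wide, shallow dipper, then let go: turn the dipper on the spot, upright and without lifting it off the shelf. Leave the wide dipper where it stands.

Things in the scene. Friction and masses are not known exactly. Their poses are not given: they have to be found in the camera images.
- deep_center (a point): Centre of the deep, narrow dipper's pan: loose, open, round, bare aluminium, 100 mm across, 85 mm high, 0.2 to 0.45 kg in all. The point lies on the pan's upright axis, 42.5 mm above the glass; z up. Its straight black plastic handle runs level along -x of this frame, from the wall to 185 mm from the axis. At the start it points at the robot's side of the shelf, within about 30 degrees.
- deep_handle (a point): Middle of the deep dipper's handle: on its centre line, 115 mm from the pan's axis, 62 mm above the glass (the rim is at 85 mm); same axes as deep_center. The handle is 18 mm wide, 14 mm high. Nothing stands in the quarter circle it sweeps from the front edge to pointing away from the wide dipper.
- wide_center (a point): Centre of the wide, shallow dipper's pan: same aluminium and black handle, but 150 mm across and 50 mm high; loose. The point lies on the pan's axis, 25 mm above the glass. Its handle runs along -x of its frame to 185 mm from the axis, 40 mm above the glass, towards the back of the shelf. It stands about 250 mm to the left or right of the deep dipper.
- shelf_front (a point): Fixed frosted glass shelf, 300 mm deep, 1100 mm wide, its top 120 mm above the work surface. The point is the middle of the front (robot-side) edge, on the top face; x points to the back of the shelf, y along the front edge to the robot's left, z up. A white plastic pull-out tray, 61 mm high, shows below it up to 85 mm in front of the edge.
Not all that is in view belongs to the job. What is shaped like the part that bears deep_center but green or pink is not meant.

How it is judged:
By the outcome, as a careful person would: the job done as asked, in the order asked, and still so for the second after the job is handed in, with the robot touching nothing.
It also fails if it takes over 32 s, if anything falls off the work surface, if the arm or the gripper's body presses on something with over 40 N, if the wrist force passes 120 N, or if a joint passes its speed limit or range.

### The arm

A 6-joint arm with a two-finger parallel gripper is mounted at the origin on the work surface. World frame = base frame: x ahead of the robot, y to its left, z up, the work surface at z = 0. Lengths are in mm, angles in rad, forces in N, time in s.
With the tool pointing down it reaches from about 400 to 925 mm from the base axis. Payload 12.5 kg.
Tool frame: the origin (TCP) lies midway between the tips of the shut fingers; the grasp point (between the pads) lies 19 mm behind it (env.grip_depth is the distance from the TCP to the grasp point, in mm); z points along the fingers, y is the line along which they close (so a half turn about z gives the same grasp; the last joint's range is limited). The gripper opens to 95 mm and grips with 3 to 60 N. Pads are 20 mm wide; open, the fingers measure 119 mm over their backs; the gripper's body (75 mm by 180 mm) begins 59 mm behind the grasp point.
Start: joints at [-1.395, 0.491, 1.559, -0, 1.092, -0.106], TCP at [173.826, -600.359, 214.661] pointing down, gripper open.
Joint ranges: [-3.1, 3.1], [-0.84, 2.19], [0.05, 2.79], [-1.13, 4.28], [0.06, 2.93], [-2.69, 2.69]. Speed limits (rad/s): [2.22, 2.22, 2.79, 3.14, 3.14, 3.14].

### API

Orientations are given as [roll, pitch, yaw] about the fixed x, y, z axes, in that order (R = Rz(yaw) Ry(pitch) Rx(roll)).
In Python, from cell import monitor, viewer, order, env gives the robot as it stands.
- The arm moves only by the tool move_arm, never from a script. Its argument "moves" is one flat list of numbers, 4 for each row, row after row: the shift along the tool's x, y, z normalised to -1 to 1, where 1 is 0.15 m, then the turn about the tool's z normalised to -1 to 1, where 1 is pi/2 rad. A call has 1 to 10 rows; each row shifts and turns the commanded pose from where the row before left it, along the tool's axes as they then stand; what a row does not reach is not made up. A row lasts 1/8 s, in which the tool goes at most 62.5 mm and 10.7 degrees, less where a joint would pass 70% of its speed; a pose out of reach is approached as far as the arm can. A call with a number of a shift or a turn outside -1 to 1 is refused whole. A call with a gripper value outside its range is refused whole. "claw" is the finger opening in mm, from 0 to 95.1, set as the call begins (left out, the last holds). The fingers move at their own pace and stop on an object; the grip force is fixed at half the most. Time passes only in rows, so rows that do not move let the fingers close. It gives the time, the measured TCP pose, the force, the opening and the grip force at its end, in the units of the state.
- monitor.state(): the state, without advancing time (a new reading comes with each control period).
- viewer.read_camera(name): name is "side" or "top"; returns the picture (480x640x3 uint8, red, green, blue); there is no depth.
- viewer.camera_info(name): a dict with "K" (3x3 intrinsics, pixels), "camera_from_world" (4x4, takes a point from world to camera coordinates). Camera axes: x right, y down, z forward; pixel columns grow to the right and rows downward; lengths in mm; the calibration is good to about 2 mm. A picture is of the moment at which its call begins. camera_info takes no time and is no camera call.
- order.job_done(): hands the job in; it is judged then, once.
The state is a dict: "t": time; "joints": joint angles; "qvel": joint speeds; "tau": joint torques, N m; "eef_pos": TCP position; "tcp_rot": TCP orientation; "ft_force": force on the tool from outside, world axes, zero at the start; "moment": the same for the moment, N m; "opening": opening from 0.0 (shut) to 1.0 (fully open); "grip_force": force on a finger pad.
Only numpy, scipy, OpenCV 4.12 (cv2) and the standard library are available. Lean on these libraries where they do the work, as an engineer would, in place of code of your own. Each camera call takes 0.05 s, during which the arm holds its last target. There are 200 camera calls.

## Working session

There is one attempt and no reset: what is moved stays moved. The work goes in short steps, Python scripts to look and compute and a tool call to move; the robot and the scene stay as the last step left them, time stands still between calls to the robot, and variables do not carry over. Pictures are saved under pics/ and viewed, at most 10 in all, crops included, and the job is handed in when it is done.

Besides the shell and the picture viewer there is one more tool, called after "Call:" by a JSON object that holds its "name" and its "arguments". move_arm: Moves the arm, as the interface text tells. Scaled input: -1 to 1 covers 0.15 m each way for a shift and pi/2 rad each way for a turn. Its arguments: {"type":"object","properties":{"moves":{"type":"array"},"claw":{"type":"number"}},"required":["moves"]}

```bash
mkdir -p pics; cat > h.py <<'E'
import numpy as np, cv2
from cell import monitor, viewer, order, env
def info(n):
    i=viewer.camera_info(n); return np.array(i["K"]),np.array(i["camera_from_world"])
def ray(n,u,v,z):
    K,T=info(n); d=T[:3,:3].T@np.linalg.solve(K,[u,v,1]); c=-T[:3,:3].T@T[:3,3]
    return c+d*(z-c[2])/d[2]
def proj(n,p):
    K,T=info(n); q=K@(T[:3,:3]@np.array(p,float)+T[:3,3]); return q[:2]/q[2]
E
python3 - <<'E'
from h import *
for n in("side","top"):
    cv2.imwrite(f"pics/{n}0.png",viewer.read_camera(n)[:,:,::-1])
    K,T=info(n); print(n,K.round(1).tolist(),(-T[:3,:3].T@T[:3,3]).round(),T[2,:3].round(2))
s=monitor.state(); print(s)
E
```

```text
side [[582.0, 0.0, 321.0], [0.0, 582.0, 239.7], [0.0, 0.0, 1.0]] [266. 825. 849.] [ 0.09 -0.75 -0.66]
top [[571.2, 0.0, 325.3], [0.0, 571.2, 239.6], [0.0, 0.0, 1.0]] [ 150.  -12. 1400.] [ 0.19  0.02 -0.98]
{'t': 0.1, 'joints': array([-1.39463032e+00,  4.91510933e-01,  1.55936380e+00, -4.93747898e-06,
        1.09165541e+00, -1.05605430e-01]), 'qvel': array([ 0.00049085, -0.00308996, -0.00135581, -0.00128729,  0.00024123,
       -0.00179974]), 'tau': array([ 2.40317939e-03, -6.13622475e+01, -2.58606148e+01,  6.93260715e-02,
        4.70046373e-02, -6.78043716e-05]), 'eef_pos': array([ 173.7699029 , -600.15922141,  214.12144274]), 'tcp_rot': array([-3.14065993e+00, -9.44646096e-05,  2.81773668e-01]), 'ft_force': array([-0.81104717,  0.81401178, -0.38032996]), 'moment': array([ 0.00647999,  0.00148287, -0.00169756]), 'grip_force': 0.0, 'opening': 0.9987201642699859}
```

View pics/top0.png

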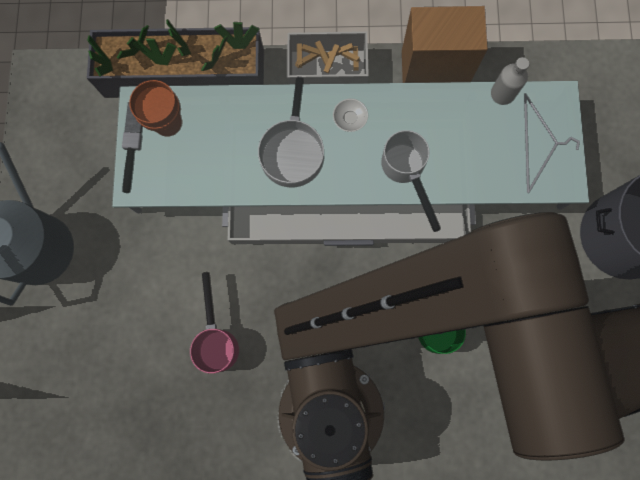

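View pics/side0.png

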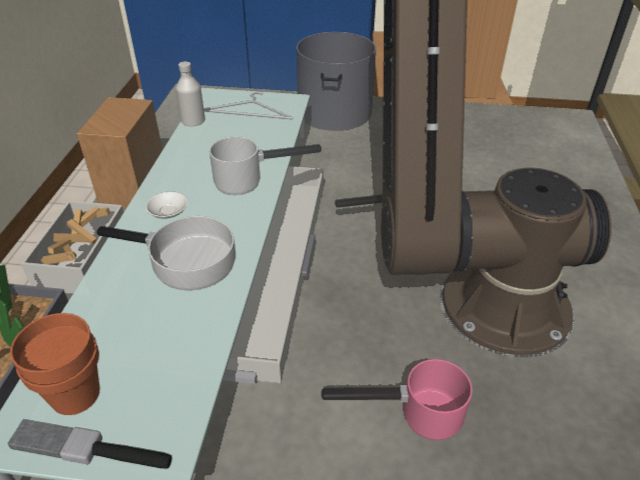

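Candidates in the top view: the bare-aluminium deep pan on the shelf (405,157), the wide shallow pan (292,153), the pink pan (214,350) and the green pan (442,335). I choose the one at (405,157). It is bare, narrow and on the shelf, with its handle tip at (435,228) over the tray. I'll check it in a close crop.

```bash
python3 - <<'E'
from h import *
a=cv2.imread("pics/top0.png")[115:245,350:480]; b=cv2.imread("pics/side0.png")[110:240,195:335]
a=cv2.resize(a,(520,520),interpolation=cv2.INTER_CUBIC)
cv2.imwrite("pics/crop1.png",a)
# shelf edge and first estimates
for uv in [(116,206),(586,202)]: print("edge",ray("top",*uv,120).round(1))
print("rim",ray("top",406,153,205).round(1),"tip",ray("top",435,228,182).round(1),"tip side",ray("side",321,149,182).round(1), "wide",ray("top",292,151,170).round(1))
E
```

```text
edge [479.2 493.7 120. ]
edge [ 475.7 -590.   120. ]
rim [ 569.2 -171.2  205. ] tip [ 405.7 -231.3  182. ] tip side [ 395.6 -231.7  182. ] wide [589.7  81.2 170. ]
```

View pics/crop1.png

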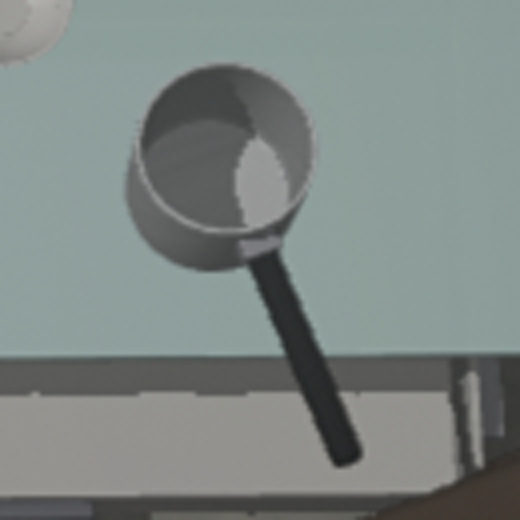

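The crop confirms it: bare aluminium, narrow and deep. The rim centre is at (406.8,152), the handle root at (415.8,178.3) and the tip at about (436.4,230.3).

```bash
cat >> h.py <<'E'
def tool(target):
    s=monitor.state(); p=np.array(s["eef_pos"]); y=s["tcp_rot"][2]
    d=np.array(target)-p; ex=np.array([np.cos(y),np.sin(y),0]); ey=np.array([np.sin(y),-np.cos(y),0])
    return np.array([d@ex,d@ey,-d[2]])/150, p.round(1), round(y,4)
E
python3 - <<'E'
from h import *
c=ray("top",406.75,152.1,205); t=ray("top",436.4,230.3,182); r=ray("top",415.75,178.25,182)
c2=ray("side",234.5,153,205)
print(c,c2,t,r,np.linalg.norm((c-t)[:2]))
phi=np.arctan2(*(c-t)[1::-1]); phi2=np.arctan2(*(r-t)[1::-1]); print(phi,phi2)
g=c-115*np.array([np.cos(phi),np.sin(phi),0]); print(g, proj("side",[g[0],g[1],182]))
print(tool([g[0],g[1],214]))
E
```

```text
[ 571.23271364 -172.88604458  205.        ] [ 563.69297963 -156.53892848  205.        ] [ 400.55359221 -234.07086517  182.        ] [ 518.48219537 -193.74638865  182.        ] 181.3144913206891
0.344208121577778 0.3294762239027787
[ 462.97827231 -211.69295029  205.        ] [288.22585149 151.72280652]
(array([ 2.57213291e+00, -1.95152933e+00,  8.09618240e-04]), array([ 173.8, -600.2,  214.1]), np.float64(0.2818))
```

Call:
{"name": "move_arm", "arguments": {"moves": [0.257,-0.195,0,0,0.257,-0.195,0,0,0.257,-0.195,0,0,0.257,-0.195,0,0,0.257,-0.195,0,0,0.257,-0.195,0,0,0.257,-0.195,0,0,0.257,-0.195,0,0,0.257,-0.195,0,0,0.257,-0.195,0,-0.037], "claw": 60}}

```text
t: 1.35
eef_pos: [463.5, -210.8, 214.5]
tcp_rot: [-3.142, 0.0, 0.341]
ft_force: [0.5, -0.5, 0.5]
opening: 0.632
grip_force: 0.0
```

Call:
{"name": "move_arm", "arguments": {"moves": [0,0,0,0,0,0,0,0,0,0,0,0]}}

```text
t: 1.72
eef_pos: [462.2, -213.0, 214.6]
tcp_rot: [-3.142, 0.0, 0.338]
ft_force: [-0.6, -1.0, 0.6]
opening: 0.63
grip_force: 0.0
```

```bash
python3 - <<'E'
from h import *
a=viewer.read_camera("side")[90:240,180:380,::-1]
cv2.imwrite("pics/s1.png",cv2.resize(a,(800,600),interpolation=cv2.INTER_CUBIC))
print(tool([463,-212,163]))
for p in [(463,-212,182),(570.5,-172,205),(397,-235,182)]: print(((proj("side",p)-[180,90])*4).round())
E
```

```text
(array([ 0.00689347, -0.00504383,  0.34396188]), array([ 462.3, -213.1,  214.6]), np.float64(0.3382))
[433. 247.]
[212. 235.]
[562. 232.]
```

View pics/s1.png

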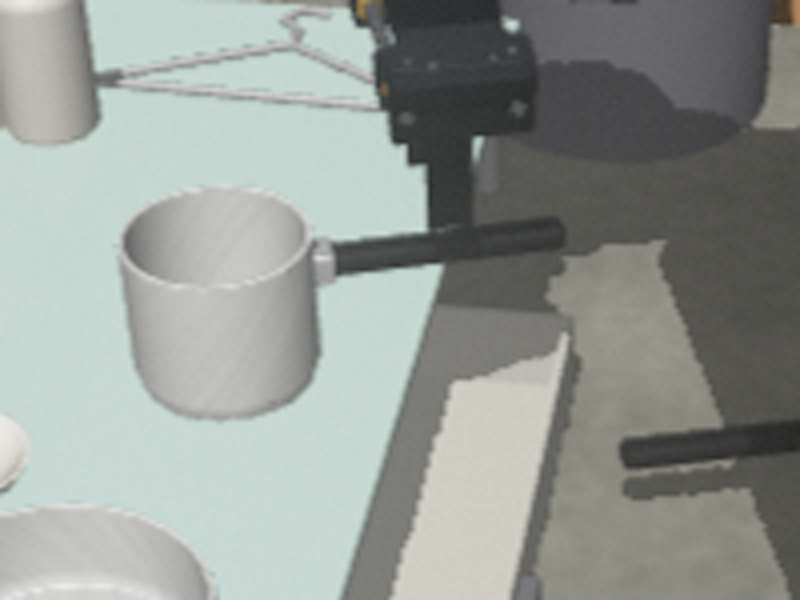

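The side crop agrees with the estimates: rim centre at (217,238) against a predicted (212,235), and tip at (562,233) against (562,232). The fingers are over the handle. Next I lower and close.

Call:
{"name": "move_arm", "arguments": {"moves": [0.007,-0.005,0.115,0,0,0,0.115,0,0,0,0.114,0,0,0,0,0,0,0,0,0]}}

```text
t: 2.4
eef_pos: [463.6, -211.7, 163.6]
tcp_rot: [3.141, -0.0, 0.339]
ft_force: [0.7, -0.6, 0.9]
opening: 0.629
grip_force: 0.0
```

Call:
{"name": "move_arm", "arguments": {"moves": [0,0,0,0,0,0,0,0,0,0,0,0,0,0,0,0,0,0,0,0,0,0,0,0,0,0,0,0,0,0,0,0], "claw": 0}}

```text
t: 3.4
eef_pos: [463.5, -211.1, 163.0]
tcp_rot: [3.142, 0.0, 0.34]
ft_force: [0.1, 1.1, 1.0]
opening: 0.192
grip_force: 30.0
```

```bash
python3 - <<'E'
from h import *
s=monitor.state(); print(s["eef_pos"],s["tcp_rot"],s["ft_force"],s["moment"],s["opening"],s["grip_force"])
a=viewer.read_camera("side")[90:240,180:380,::-1]
cv2.imwrite("pics/s2.png",cv2.resize(a,(800,600),interpolation=cv2.INTER_CUBIC))
b=viewer.read_camera("top")[115:245,350:480,::-1]
cv2.imwrite("pics/t2.png",cv2.resize(b,(520,520),interpolation=cv2.INTER_CUBIC))
E
```

```text
[ 463.52546965 -211.14328003  163.03480311] [3.14151661e+00 2.73254541e-05 3.39939018e-01] [0.09990175 1.06872899 0.99640437] [0.05274819 0.00134544 0.00989935] 0.19235800636254316 29.997583329677582
```

View pics/s2.png

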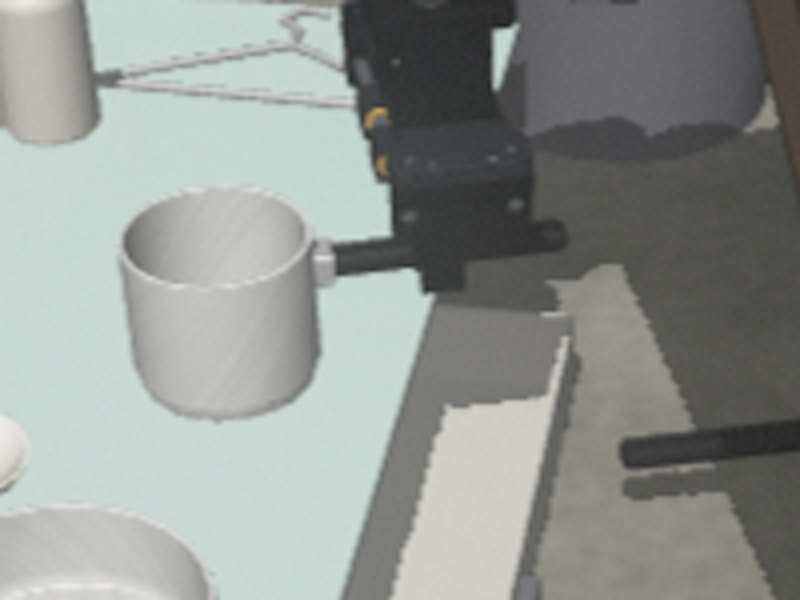

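The handle is gripped (opening 18 mm) and the pan is undisturbed. Next I work out the pan axis from both views and the arc rows.

```bash
python3 - <<'E'
from h import *
c2=ray("side",180+217/4,90+237.5/4,205); c1=ray("top",406.75,152.1,205); print(c1,c2)
s=monitor.state(); y=s["tcp_rot"][2]; c=(c1+c2)/2; p=s["eef_pos"]
d=(c-p); print("axis in tool xy",d[0]*np.cos(y)+d[1]*np.sin(y), d[0]*np.sin(y)-d[1]*np.cos(y))
E
```

```text
[ 571.23271364 -172.88604458  205.        ] [ 567.4404587  -169.86959806  205.        ]
axis in tool xy 113.01450749823516 -2.208081309109623
```

Call:
{"name": "move_arm", "arguments": {"moves": [0.0006,0.0309,0,-0.0261,0.0006,0.0309,0,-0.0261,0.0006,0.0309,0,-0.0261,0.0006,0.0309,0,-0.0261,0.0006,0.0309,0,-0.0261,0.0006,0.0309,0,-0.0261,0.0006,0.0309,0,-0.0261,0.0006,0.0309,0,-0.0261,0.0006,0.0309,0,-0.0261,0.0006,0.0309,0,-0.0261]}}

```text
t: 4.75
eef_pos: [487.1, -250.6, 163.0]
tcp_rot: [-3.141, 0.001, 0.751]
ft_force: [-3.1, 0.9, 2.3]
opening: 0.187
grip_force: 30.0
```

Call:
{"name": "move_arm", "arguments": {"moves": [0.0006,0.0309,0,-0.0261,0.0006,0.0309,0,-0.0261,0.0006,0.0309,0,-0.0261,0.0006,0.0309,0,-0.0261,0.0006,0.0309,0,-0.0261,0.0006,0.0309,0,-0.0261,0.0006,0.0309,0,-0.0261,0.0006,0.0309,0,-0.0261,0.0006,0.0309,0,-0.0261,0.0006,0.0309,0,-0.0261]}}

```text
t: 6.0
eef_pos: [524.8, -277.5, 163.1]
tcp_rot: [-3.141, 0.0, 1.161]
ft_force: [-2.6, -1.0, 1.5]
opening: 0.187
grip_force: 30.0
```

```bash
python3 - <<'E'
from h import *
s=monitor.state(); y=s["tcp_rot"][2];p=np.array(s["eef_pos"]); print(p,y,s["ft_force"],s["opening"])
print("axis implied",p[:2]+113*np.array([np.cos(y),np.sin(y)]))
a=viewer.read_camera("side")[90:240,180:380,::-1]
cv2.imwrite("pics/s3.png",cv2.resize(a,(800,600),interpolation=cv2.INTER_CUBIC))
E
```

```text
[ 524.76204663 -277.45443564  163.06787168] 1.1612674766380864 [-2.61911435 -1.01492329  1.46525247] 0.1869173389357525
axis implied [ 569.75606824 -173.79857223]
```

View pics/s3.png

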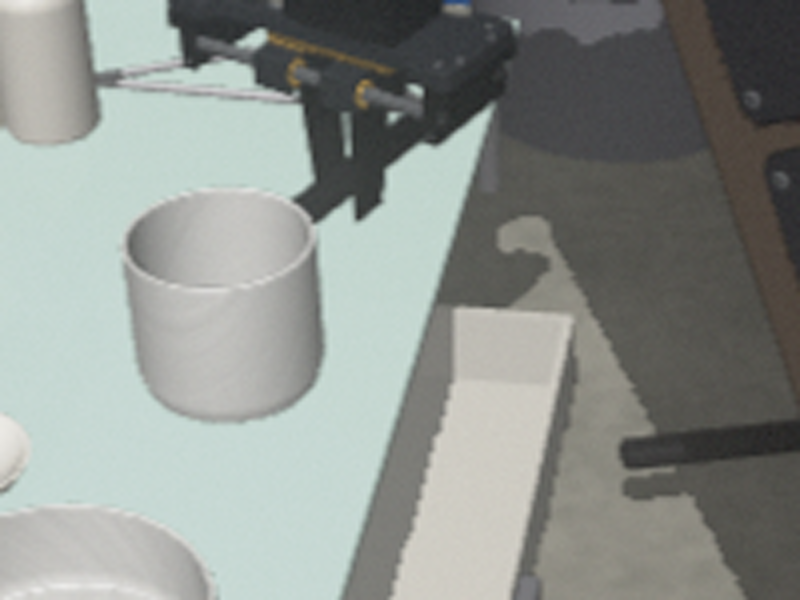

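The pan rim is at (220,238), shifted by under 1 px of the full image, so it is turning on the spot and upright. I'll finish the arc.

Call:
{"name": "move_arm", "arguments": {"moves": [0.0006,0.0309,0,-0.026,0.0006,0.0309,0,-0.026,0.0006,0.0309,0,-0.026,0.0006,0.0309,0,-0.026,0.0006,0.0309,0,-0.026,0.0006,0.0309,0,-0.026,0.0006,0.0309,0,-0.026,0.0006,0.0309,0,-0.026,0.0006,0.0309,0,-0.026,0.0006,0.0309,0,-0.026]}}

```text
t: 7.3
eef_pos: [570.2, -286.8, 163.1]
tcp_rot: [3.142, 0.0, 1.571]
ft_force: [-2.6, -1.6, 1.7]
opening: 0.189
grip_force: 30.0
```

Call:
{"name": "move_arm", "arguments": {"moves": [0,0,0,0,0,0,0,0]}}

```text
t: 7.55
eef_pos: [570.1, -286.6, 163.1]
tcp_rot: [3.141, -0.0, 1.568]
ft_force: [0.3, -0.4, 1.6]
opening: 0.184
grip_force: 30.0
```

```bash
python3 - <<'E'
from h import *
s=monitor.state(); print(s["eef_pos"],s["tcp_rot"],s["ft_force"],s["opening"])
cv2.imwrite("pics/t4.png",cv2.resize(viewer.read_camera("top")[100:250,340:540,::-1],(800,600),interpolation=cv2.INTER_CUBIC))
E
```

```text
[ 570.07025622 -286.55575439  163.05406618] [ 3.14121371e+00 -8.29243998e-06  1.56776610e+00] [ 0.31856025 -0.36384258  1.62602742] 0.18446507550221217
```

View pics/t4.png

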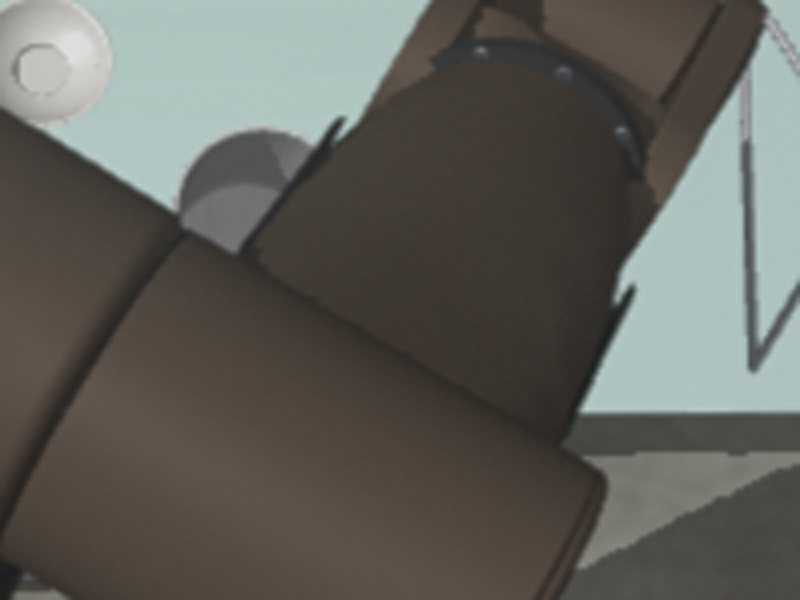

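The arm hides most of the view, but the rim's left edge and top are within 1 px of the start. I'll release, rise and draw back clear of the view.

Call:
{"name": "move_arm", "arguments": {"moves": [0,0,0,0,0,0,0,0,0,0,0,0,0,0,0,0], "claw": 45}}

```text
t: 8.1
eef_pos: [569.9, -286.6, 163.0]
tcp_rot: [-3.142, -0.0, 1.568]
ft_force: [1.3, 0.2, 0.5]
opening: 0.47
grip_force: 0.0
```

Call:
{"name": "move_arm", "arguments": {"moves": [0,0,-0.1,0,0,0,-0.2,0,0,0,-0.3,0,0,0,-0.3,0]}}

```text
t: 8.6
eef_pos: [569.8, -286.6, 300.6]
tcp_rot: [3.141, 0.0, 1.568]
ft_force: [-0.3, 0.6, 0.4]
opening: 0.474
grip_force: 0.0
```

Call:
{"name": "move_arm", "arguments": {"moves": [-0.2,0.25,0,0,-0.2,0.25,0,0,-0.2,0.25,0,0,-0.2,0.25,0,0,-0.2,-0.3,0,0,-0.2,-0.3,0,0,0,0,0,0]}}

```text
t: 9.48
eef_pos: [626.6, -469.4, 299.6]
tcp_rot: [3.141, 0.001, 1.564]
ft_force: [1.0, -0.7, 0.5]
opening: 0.472
grip_force: 0.0
```

Call:
{"name": "move_arm", "arguments": {"moves": [0.1,-0.35,0,0,0,-0.35,0,0,-0.1,-0.35,0,0,-0.2,-0.35,0,0,-0.2,-0.35,0,0,-0.2,-0.3,0,0,0,0,0,0]}}

```text
t: 10.35
eef_pos: [319.6, -557.6, 299.0]
tcp_rot: [3.141, 0.001, 1.565]
ft_force: [0.5, -0.3, 0.8]
opening: 0.471
grip_force: 0.0
```

```bash
python3 - <<'E'
from h import *
cv2.imwrite("pics/t5.png",cv2.resize(viewer.read_camera("top")[100:250,340:540,::-1],(800,600),interpolation=cv2.INTER_CUBIC))
cv2.imwrite("pics/s5.png",viewer.read_camera("side")[:,:,::-1])
E
```

```text
(no output)
```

View pics/t5.png

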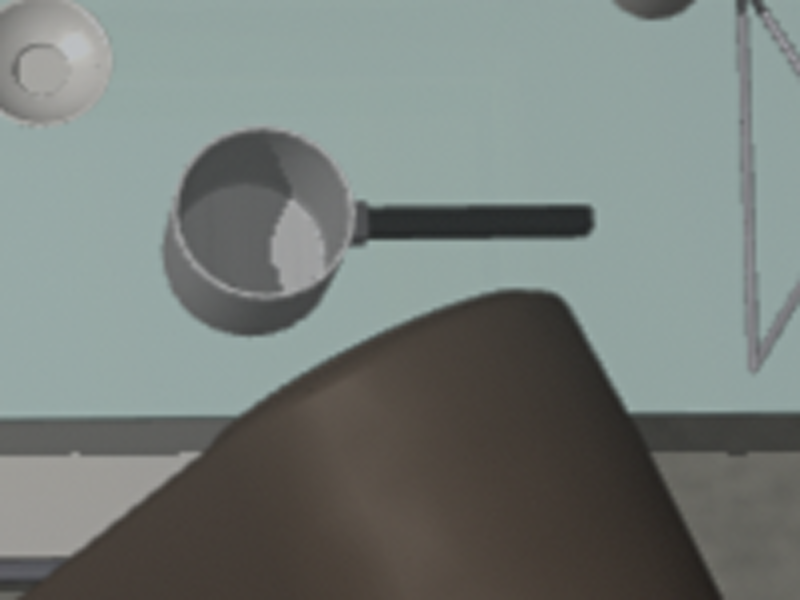

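View pics/s5.png

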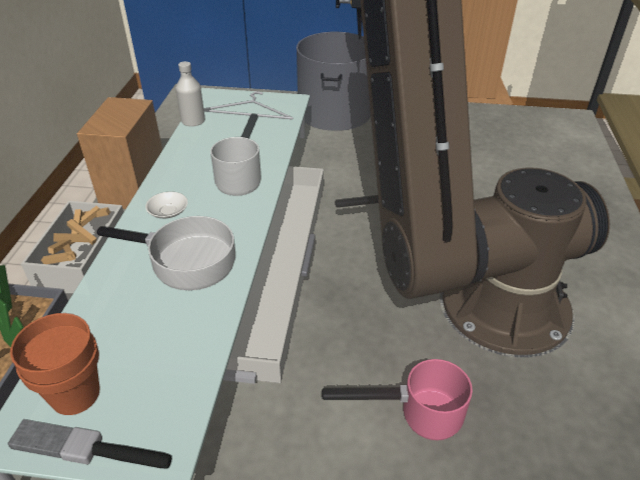

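The handle runs from (370,222) to (593,221) in the crop and the shelf edge from (0,418) to (800,412), so they are parallel within about half a degree. The handle points away from the wide dipper, which has not moved. The deep pan stands upright and the robot is clear.

```bash
python3 -c "
from h import *
print(order.job_done())"
```

```text
the job is handed in; nothing more can be done
None
```

The deep dipper was turned on the spot; its handle now lies parallel to the shelf's front edge, pointing away from the wide dipper, and the job is handed in.

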